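Pack three finished alabaster carvings into the crate

ROBOT

A 6-joint arm with a two-finger parallel gripper is mounted at the origin on the work surface. World frame = base frame: x ahead of the robot, y to its left, z up, the work surface at z = 0. Lengths are in m, angles in rad, forces in N, time in s.
With the tool pointing down it reaches from about 0.225 to 0.875 m from the base axis. Payload 3.4 kg.
Tool frame: the origin (TCP) lies at the very end of the fingers, on their centre line; the grasp point (between the pads) lies 19 mm behind it (manip.hold_point_z is the distance from the TCP to the grasp point, in m); z points along the fingers, x is the direction in which the jaws open and shut, and the axes are right-handed (so a half turn about z gives the same grasp; the last joint's range is limited). The gripper opens to 85 mm and grips with 20 to 120 N. Pads are 22 mm wide; open, the fingers measure 114 mm over their backs; the gripper's body (76 mm by 85 mm) begins 54 mm behind the grasp point. The pads swing forward as they close: fully open they stand 13 mm farther back than shut.
Start: joints at [1.019, 0.276, 1.505, -0, 1.361, -0.121], TCP at [0.24, 0.522, 0.231] pointing down, gripper open.
Joint ranges: [-2.89, 2.89], [-0.75, 2.08], [0.22, 2.7], [-1.18, 4.32], [0.11, 2.71], [-2.7, 2.7]. Speed limits (rad/s): [2.57, 2.57, 3.14, 3.14, 3.14, 3.14].

INTERFACE

Orientations are given as a unit quaternion [w, x, y, z].
In Python, from rig import manip gives the robot as it stands.
- The arm moves only by the tool apply_moves, never from a script. Its argument "commands" is one flat list of numbers, 6 for each row, row after row: the shift along the tool's x, y, z normalised to -1 to 1, where 1 is 0.03 m, then the turn, a rotation vector about the tool's x, y, z normalised to -1 to 1, where 1 is 0.15 rad. A call has 1 to 20 rows; each row shifts and turns the commanded pose from where the row before left it, along the tool's axes as they then stand; what a row does not reach is not made up. A row lasts 1/10 s, in which the tool goes at most 50 mm and 8.59 degrees, less where a joint would pass 70% of its speed; a pose out of reach is approached as far as the arm can. A call with a number of a shift or a turn outside -1 to 1 is refused whole. A call with a gripper value outside its range is refused whole. "jaw" is the opening, from -1 (shut) to 1 (fully open), set as the call begins (left out, the last holds). The fingers move at their own pace and stop on an object; "newtons" is the grip in N (left out, the last holds). Time passes only in rows, so rows that do not move let the fingers close. It gives the time, the measured TCP pose, the force and the opening at its end, in the units of the state.
- manip.get_state(): the state, without advancing time (a new reading comes with each control period).
- manip.get_image(name): name is "scene" or "side" or "wrist"; returns a dict with "frame" (400x640x3 uint8, red, green, blue), "fx", "fy", "cx", "cy" (pixels), "extrinsics" (4x4, takes a point from camera to world coordinates); the wrist camera has in their place "mount" (4x4, takes a point from camera to tool coordinates, whose origin is the TCP and whose axes are the tool frame's). Camera axes: x right, y up, looking along -z (the intrinsics and any distortion apply to the point x, -y, -z); pixel columns grow to the right and rows downward; lengths in m; the calibration is good to about 2 mm. The wrist camera is an equidistant fisheye: a pixel r from the principal point sees the ray r / f radians off the axis. A picture is of the moment at which its call begins: read the wrist's pose just before it. There is no depth.
- manip.sign_off(): hands the job in, once; it reports no verdict.
The state is a dict: "clock": time; "qpos": joint angles; "qd": joint speeds; "effort": joint torques, N m; "position": TCP position; "ee_rot": TCP orientation; "contact_force": force on the tool from outside, world axes, zero at the start; "moment": the same for the moment, N m; "width": finger opening in m.
Only numpy, scipy, OpenCV 4.12 (cv2) and the standard library are available. Lean on these libraries where they do the work, as an engineer would, in place of code of your own. Each camera call takes 0.05 s, during which the arm holds its last target. There are 200 camera calls.

TASK

Pack the customer's order: stand the pointed obelisk, the long-necked vase and the jar with the knobbed lid upright on the floor of the open wooden crate, in any order and anywhere in it. They are stone, so set each one down rather than dropping it, and leave the rough blanks, the other vessels and the hammer where they are.

Things in the scene. Friction and masses are not known exactly. Their poses are not given: they have to be found in the camera images.
- crate: The only large open-topped wooden box in the middle of the bench: plywood, fixed to the bench. Outside 336 (its x) by 196 (its y) by 64 mm high, walls 8 mm, flat floor. Origin at the centre of its underside; x along its long side, z up. The top of its floor is at point crate_in. It stands on the robot's left.
- crate_in (a point): Centre of the crate's inner floor, on the floor's top surface; clear inside 320 (crate's x) by 180 mm (crate's y), walls rise 56 mm above it.
- obelisk: Finished alabaster obelisk, the only piece ending in a point: square foot 50 x 50 x 12 mm, then a square shaft tapering from 40 mm wide at height 12 to 32 mm at height 92, then a pyramid point up to 114 mm. Origin at the centre of its underside, z up its axis. Its x and y are square to its flat sides. About 0.35 kg. Stands upright at the start.
- vase: Finished alabaster vase with a long neck: belly 58 mm across at 30 to 45 mm height, shoulder narrowing up to a straight neck 28 mm across from height 66 to 100, flared lip 42 mm across, top at 110 mm. Mouth is only a dark disc. Origin at the centre of its underside, z up its axis. About 0.3 kg. Stands upright at the start.
- jar: Finished alabaster jar with its lid on (one piece): straight round body 54 mm across up to height 66, lid 56 mm across at 68 to 73, domed, with a ball knob 16 mm across on top; top at 101 mm. Origin at the centre of its underside, z up its axis. About 0.3 kg. Stands upright at the start.
- post: Bystander: unfinished square stone post with a flat top, 44 x 44 x 100 mm, standing. Origin at the centre of its underside, z up its axis. 
- blank: Bystander: rough round stone blank with a flat top, 56 mm across, 97 mm high, standing. Origin at the centre of its underside, z up its axis. 
- beaker: Bystander: plain open alabaster cup, 60 mm across the rim, 85 mm high. Origin at the centre of its underside, z up its axis. 
- bowl: Bystander: low open alabaster bowl, 72 mm across, 35 mm high. Origin at the centre of its underside, z up its axis. 
- pot: Bystander: squat, nearly neckless alabaster pot, 62 mm across, 60 mm high. Origin at the centre of its underside, z up its axis. 
- hammer: Bystander: hammer lying at the robot's right, clear of the carvings; its origin lies under it, on the bench. The eight carvings and blanks stand in mixed order in front and to the right of the robot, at least 95 mm apart between centres.
There are look-alikes about, which are no part of the job. Leave any red look-alike of the vase alone.

How it is judged:
At the end, for the whole second after the job is handed in: Obelisk, vase and jar all stand in the crate: the centre of each underside within 155 mm (crate's x) and 85 mm (crate's y) of the crate's centre and less than 18 mm above the crate's underside, upright within 15 degrees, at rest (slower than 0.03 m/s) (x of obelisk in the frame of crate between -0.155 and 0.155 m and y of obelisk in the frame of crate between -0.085 and 0.085 m and z of each of obelisk, vase, jar in the frame of crate below 0.018 m and angle between each of obelisk, vase, jar's own z axis and vertical below 0.26 rad and linear speed of each of obelisk, vase, jar below 0.03 m/s and x of vase in the frame of crate between -0.155 and 0.155 m and y of vase in the frame of crate between -0.085 and 0.085 m and x of jar in the frame of crate between -0.155 and 0.155 m and y of jar in the frame of crate between -0.085 and 0.085 m); the robot touches nothing.
It fails at once if the obelisk is dropped, thrown or knocked flying (moves faster than 0.8 m/s with no finger on it, a free fall of more than about 30 mm) (contact force between obelisk and the fingers below 0.05 N and linear speed of obelisk above 0.8 m/s).
It fails at once if the vase is dropped, thrown or knocked flying (moves faster than 0.8 m/s with no finger on it, a free fall of more than about 30 mm) (contact force between vase and the fingers below 0.05 N and linear speed of vase above 0.8 m/s).
It fails at once if the jar is dropped, thrown or knocked flying (moves faster than 0.8 m/s with no finger on it, a free fall of more than about 30 mm) (contact force between jar and the fingers below 0.05 N and linear speed of jar above 0.8 m/s).
It fails at once if one of the other carvings, blanks or the hammer is shifted by more than 30 mm (distance of any of post, blank, beaker, bowl, pot, hammer from where it was at the start of the episode above 0.03 m).
It also fails if it takes over 69 s, if anything falls off the work surface, if the arm or the gripper's body presses on something with over 40 N, if the wrist force passes 120 N, or if a joint passes its speed limit or range.

## Working session

There is one attempt and no reset: what is moved stays moved. The work goes in short steps, Python scripts to look and compute and a tool call to move; the robot and the scene stay as the last step left them, time stands still between calls to the robot, and variables do not carry over. Pictures are saved under pics/ and viewed, about 8 in all and at most 12, crops included, and the job is handed in when it is done.

Besides the shell and the picture viewer there is one more tool, called as name(argument=value, ...), one argument or row to a line, values as JSON. apply_moves: Moves the arm, as the interface text tells. Scaled input: -1 to 1 covers 0.03 m each way for a shift and 0.15 rad each way for a turn. Its arguments: {"type":"object","properties":{"commands":{"type":"array"},"jaw":{"type":"number"},"newtons":{"type":"number"}},"required":["commands"]}

```bash
mkdir -p pics; ls; python3 - <<'E'
from rig import manip
import cv2,numpy as np
s=manip.get_state();print(s)
for n in("scene","side"):
    d=manip.get_image(n);cv2.imwrite(f"pics/{n}0.png",d["frame"][:,:,::-1])
    print(n,d["fx"],d["fy"],d["cx"],d["cy"],np.round(d["extrinsics"],4).tolist(),[k for k in d])
d=manip.get_image("wrist");print({k:v for k,v in d.items() if k!="frame"})
print(manip.hold_point_z)
E
```

```text
pics
{'clock': 0.0, 'qpos': array([ 1.01898050e+00,  2.76580388e-01,  1.50613623e+00,  4.44056187e-05,
        1.36073489e+00, -1.20996644e-01]), 'qd': array([ 1.39440038e-03, -5.14347482e-04,  9.87278834e-06, -6.36631609e-04,
       -5.58234095e-04, -8.80178451e-04]), 'effort': array([-2.88555611e-04, -4.16777301e+01, -2.45802909e+01, -5.21997044e-04,
        1.10232050e-02,  2.10115125e-07]), 'position': array([0.23983101, 0.52199872, 0.23044683]), 'ee_rot': array([ 3.83868304e-04,  8.41909287e-01,  5.39618281e-01, -8.46734815e-04]), 'contact_force': array([ 0.32379935, -0.7188855 ,  0.01640256]), 'moment': array([-0.00784763, -0.03812835, -0.05785224]), 'width': 0.0853161959373188}
scene 379.2531071773333 379.2531071773333 321.82899166700486 200.56084536996667 [[0.0527, -0.5246, 0.8497, 1.494], [0.9986, 0.0346, -0.0406, -0.2135], [-0.0081, 0.8506, 0.5257, 0.6266], [0.0, 0.0, 0.0, 1.0]] ['frame', 'fx', 'fy', 'cx', 'cy', 'extrinsics']
side 391.5261047341286 391.5261047341286 314.8634752945723 195.75096859664848 [[-0.9978, 0.0581, -0.0322, 0.4839], [-0.0653, -0.7697, 0.635, 0.5043], [0.0121, 0.6357, 0.7718, 0.8395], [0.0, 0.0, 0.0, 1.0]] ['frame', 'fx', 'fy', 'cx', 'cy', 'extrinsics']
{'fx': 309.70691628693146, 'fy': 309.70691628693146, 'cx': 318.63531342856606, 'cy': 199.1179866515556, 'mount': array([[ 9.99999560e-01,  6.46230142e-04,  6.79461127e-04,
        -3.69329462e-04],
       [ 8.15450018e-04, -9.57059687e-01, -2.89889789e-01,
        -7.44160629e-02],
       [ 4.62949334e-04,  2.89890215e-01, -9.57059794e-01,
        -1.43183953e-01],
       [ 0.00000000e+00,  0.00000000e+00,  0.00000000e+00,
         1.00000000e+00]])}
0.0187
```

View pics/scene0.png

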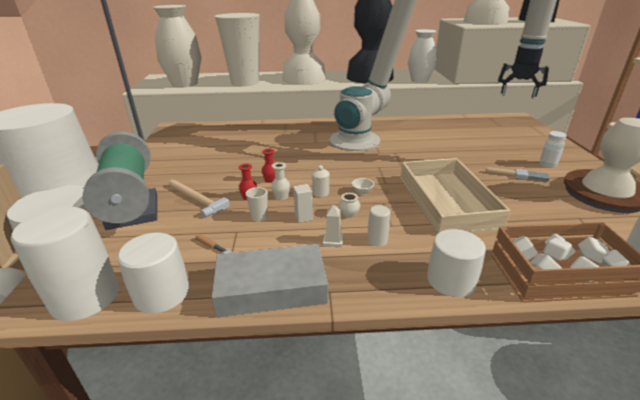

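View pics/side0.png

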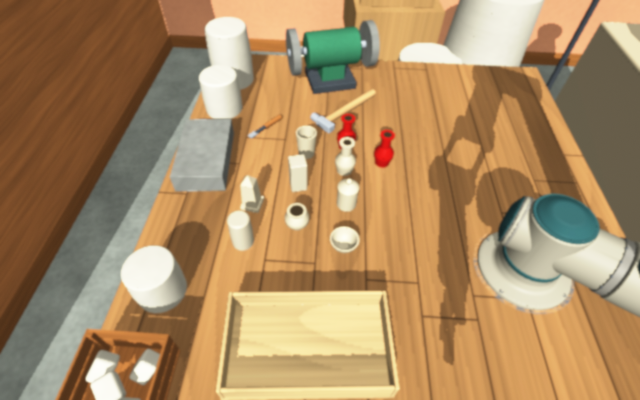

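Scene view: the obelisk (pointed) is at about (334,225), the white vase at (280,182) and the jar at (320,182). The red look-alike vases are at (248,183) and (269,165), and the post, blank, beaker, bowl and pot are bystanders. In the side view the targets are at (249,193), (346,157) and (347,195). I'll enlarge both views to confirm.

```bash
python3 - <<'E'
import cv2,numpy as np
a=cv2.imread("pics/scene0.png")[150:250,230:400];b=cv2.imread("pics/side0.png")[100:265,220:400]
a=cv2.resize(a,None,fx=2.2*1.0,fy=2.2,interpolation=cv2.INTER_CUBIC)
a=cv2.resize(cv2.imread("pics/scene0.png")[150:250,230:400],(680,400),interpolation=cv2.INTER_CUBIC)[:, :]
cv2.imwrite("pics/c1.png",a)
cv2.imwrite("pics/c2.png",cv2.resize(b,(640,587),interpolation=cv2.INTER_CUBIC))
E
```

```text
(no output)
```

View pics/c1.png

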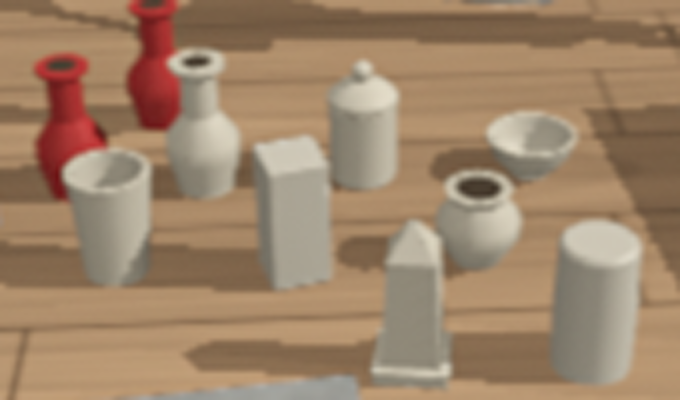

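View pics/c2.png

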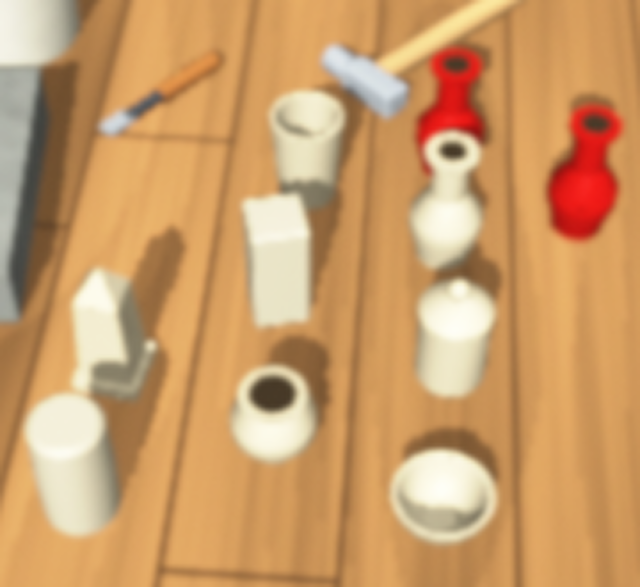

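```bash
cat > h.py <<'E'
import numpy as np
C={"scene":(379.2531,379.2531,321.829,200.5608,[[0.0527,-0.5246,0.8497,1.494],[0.9986,0.0346,-0.0406,-0.2135],[-0.0081,0.8506,0.5257,0.6266]]),
"side":(391.526,391.526,314.8635,195.751,[[-0.9978,0.0581,-0.0322,0.4839],[-0.0653,-0.7697,0.635,0.5043],[0.0121,0.6357,0.7718,0.8395]])}
def onz(cam,u,v,z):
    fx,fy,cx,cy,E=C[cam];E=np.array(E)
    d=E[:,:3]@[(u-cx)/fx,-(v-cy)/fy,-1];o=E[:,3]
    return (o+d*(z-o[2])/d[2])[:2]
def wrist(d,s,u,v,z):
    from scipy.spatial.transform import Rotation as R
    x,y=(u-d["cx"])/d["fx"],(v-d["cy"])/d["fy"];t=np.hypot(x,y);k=np.sinc(t/np.pi) 
    ray=np.array([x*k,-y*k,-np.cos(t)])
    q=s["ee_rot"];T=R.from_quat([q[1],q[2],q[3],q[0]]).as_matrix();M=d["mount"]
    o=T@M[:3,3]+s["position"];r=T@M[:3,:3]@ray
    return (o+r*(z-o[2])/r[2])[:2]
E
python3 - <<'E'
from h import *
P=dict(obelisk=((413,222),(100,270),.112),vase=((197,62),(452,151),.11),jar=((363,69),(459,288),.093),post=((290,153),(276,217),.1),
blank=((600,241),(66,425),.097),beaker=((107,170),(308,115),.085),bowl=((531,135),(444,490),.035),pot=((479,187),(272,393),.06),redA=((62,66),(455,65),.11),redB=((154,5),(596,123),.11))
for n,(a,b,z) in P.items():
    p=onz("scene",230+a[0]/4,150+a[1]/4,z);q=onz("side",220+b[0]/3.556,100+b[1]/3.556,z)
    print(n,p.round(3),q.round(3))
print("foot",[onz("scene",230+u/4,150+v/4,0.0).round(3).tolist() for u,v in((373,375),(448,383))])
for u,v in((230,293),(387,291),(396,390),(220,389)): print("crate",onz("side",u,v,.064).round(3))
for u,v in((401,164),(459,159),(505,211),(440,226)): print("crateS",onz("scene",u,v,.064).round(3))
E
```

```text
obelisk [ 0.688 -0.146] [ 0.685 -0.146]
vase [ 0.447 -0.293] [ 0.439 -0.29 ]
jar [ 0.434 -0.165] [ 0.431 -0.165]
post [ 0.574 -0.223] [ 0.568 -0.219]
blank [ 0.695 -0.027] [ 0.688 -0.022]
beaker [ 0.563 -0.353] [ 0.555 -0.351]
bowl [ 0.444 -0.032] [ 0.436 -0.03 ]
pot [ 0.563 -0.088] [ 0.559 -0.086]
redA [ 0.447 -0.395] [ 0.438 -0.392]
redB [ 0.339 -0.332] [ 0.327 -0.331]
foot [[0.699, -0.173], [0.711, -0.124]]
crate [0.679 0.147]
crate [0.345 0.119]
crate [0.338 0.314]
crate [0.659 0.334]
crateS [0.371 0.105]
crateS [0.346 0.311]
crateS [0.67  0.317]
crateS [0.727 0.122]
```

The crops confirm the three targets: one pointed obelisk, one non-red long-necked vase and one jar with a knobbed lid. The two views agree to within 1 cm. I'll turn the tool to yaw −14° and pass over the crate.

apply_moves(
  commands=[0,0,0,0,0,1,0,0,0,0,0,1,0,0,0,0,0,1,0,0,0,0,0,1,0,0,0,0,0,1,0,0,0,0,0,1,0,0,0,0,0,1,0,0,0,0,0,1,0,0,0,0,0,1,0,0,0,0,0,0.24],
  jaw=1,
  newtons=50,
)

```text
clock: 1.15
position: [0.24, 0.5223, 0.2309]
ee_rot: [0.0, 0.992, -0.124, -0.0]
contact_force: [-0.1, 0.9, 0.5]
width: 0.0855
```

apply_moves(
  commands=[0.95,0.6,-0.2,0,0,0,0.95,0.6,-0.2,0,0,0,0.95,0.6,-0.2,0,0,0,0.95,0.6,-0.2,0,0,0,0.95,0.6,-0.2,0,0,0,0.95,0.6,-0.2,0,0,0,0.95,0.6,-0.2,0,0,0,0.95,0.6,-0.2,0,0,0,0.95,0.6,-0.2,0,0,0,0.95,0.6,-0.2,0,0,0,0,0,0,0,0,0,0,0,0,0,0,0],
)

```text
clock: 2.35
position: [0.4728, 0.2781, 0.2909]
ee_rot: [-0.0, 0.992, -0.124, -0.001]
contact_force: [-0.4, 0.3, -0.2]
width: 0.0854
```

```bash
cat >> h.py <<'E'
def look(name,fn):
    from rig import manip
    import cv2
    s=manip.get_state();d=manip.get_image(name);cv2.imwrite("pics/"+fn,d["frame"][:,:,::-1]);return s,d
def delta(s,tx,ty,tz=None):
    from scipy.spatial.transform import Rotation as R
    q=s["ee_rot"];T=R.from_quat([q[1],q[2],q[3],q[0]]).as_matrix()
    t=np.array([tx,ty,s["position"][2] if tz is None else tz]);return (T.T@(t-s["position"])/.03).round(2),np.degrees(np.arctan2(T[1,0],T[0,0])).round(2)
E
python3 - <<'E'
from h import *
s,d=look("wrist","w1.png");print(s["clock"],s["position"],s["ee_rot"],delta(s,.686,-.146,.16))
E
```

```text
2.35 [0.47280964 0.27808139 0.29093184] [-9.62554770e-05  9.92336274e-01 -1.23565261e-01 -5.80312982e-04] (array([10.36, 11.96,  4.35]), np.float64(-14.2))
```

View pics/w1.png

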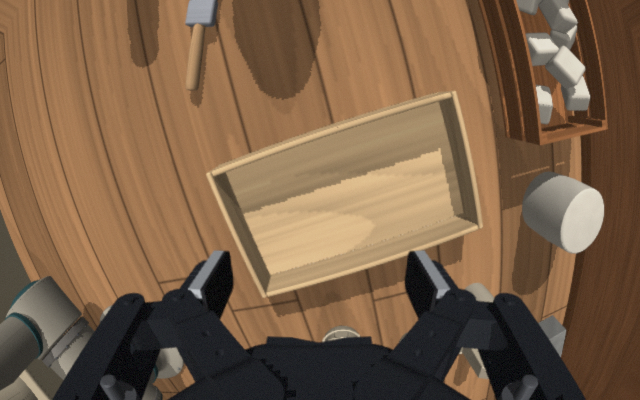

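The picture shows the crate with its outer rim corners near (208,174), (456,92), (482,225) and (266,298).

```bash
python3 - <<'E'
from h import *
from rig import manip
s=manip.get_state();d=manip.get_image("wrist")
P=np.array([wrist(d,s,u,v,.064) for u,v in((208,174),(456,92),(482,225),(266,298))])
print(P.round(3),P.mean(0).round(3))
e=P[1]-P[0]+P[2]-P[3];a=np.arctan2(e[1],e[0]);print(np.degrees(a),np.linalg.norm(np.diff(P,axis=0),axis=1))
c=P.mean(0)
for k in(-.1,0,.1):print(k,(c+k*np.array([np.cos(a),np.sin(a)])).round(3))
E
```

```text
[[0.333 0.308]
 [0.663 0.335]
 [0.677 0.147]
 [0.351 0.114]] [0.506 0.226]
5.214225649220552 [0.33068355 0.18837497 0.32837448]
-0.1 [0.406 0.217]
0 [0.506 0.226]
0.1 [0.606 0.235]
```

apply_moves(
  commands=[0.64,0.83,0.1,0,0,0,0.64,0.83,0.1,0,0,0,0.64,0.83,0.1,0,0,0,0.64,0.83,0.1,0,0,0,0.64,0.83,0.1,0,0,0,0.64,0.83,0.1,0,0,0,0.64,0.83,0.1,0,0,0,0.64,0.83,0.1,0,0,0,0.64,0.83,0.1,0,0,0,0.64,0.83,0.1,0,0,0,0.64,0.83,0.1,0,0,0,0.64,0.83,0.1,0,0,0,0.64,0.83,0.1,0,0,0,0.64,0.83,0.1,0,0,0,0.6,0.2,0.1,0,0,0,0.6,0.2,0,0,0,0,0,0,0,0,0,0,0,0,0,0,0,0],
)

```text
clock: 4.25
position: [0.6801, -0.144, 0.2456]
ee_rot: [-0.0, 0.993, -0.122, -0.001]
contact_force: [-0.1, -0.6, -0.3]
width: 0.0857
```

```bash
python3 - <<'E'
from h import *
s,d=look("wrist","w2.png");print(s["clock"],s["position"],s["ee_rot"],delta(s,.686,-.146,.16))
E
```

```text
4.25 [ 0.68014251 -0.14398433  0.24561053] [-4.64843391e-04  9.92527334e-01 -1.22017921e-01 -9.49671450e-04] (array([0.21, 0.02, 2.85]), np.float64(-14.02))
```

View pics/w2.png

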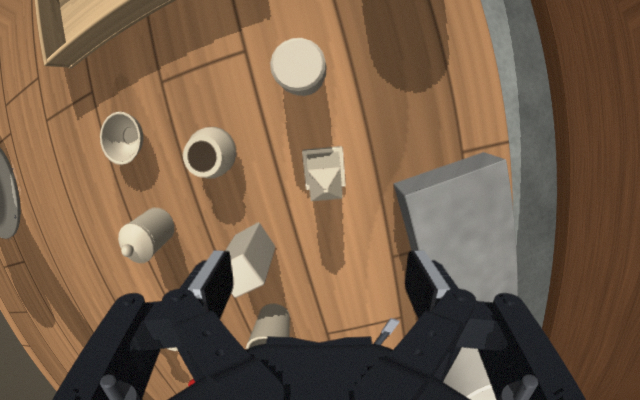

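The obelisk is at the image centre, with its tip at (325,185) and the back edge of its foot from (304,150) to (341,147). The jar's knob is at (127,252).

```bash
python3 - <<'E'
from h import *
from rig import manip
import cv2
s=manip.get_state();d=manip.get_image("wrist")
cv2.imwrite("pics/w2c.png",cv2.resize(d["frame"][130:220,270:380,::-1],(770,630)[:2],interpolation=cv2.INTER_CUBIC)[:600])
print("tip",wrist(d,s,325,184,.112),"jar",wrist(d,s,127,252,.093))
a,b,c=[wrist(d,s,u,v,.012) for u,v in((304,150),(341,147),(345,185))]
print(a,b,c,np.degrees(np.arctan2(*(b-a)[::-1])),np.degrees(np.arctan2(*(c-b)[::-1])))
E
```

```text
tip [ 0.68573727 -0.14106153] jar [ 0.42783525 -0.16819905]
[ 0.66684872 -0.11776947] [ 0.71171602 -0.12509625] [ 0.70568384 -0.17314276] -9.274465397168973 -97.15597540793837
```

View pics/w2c.png

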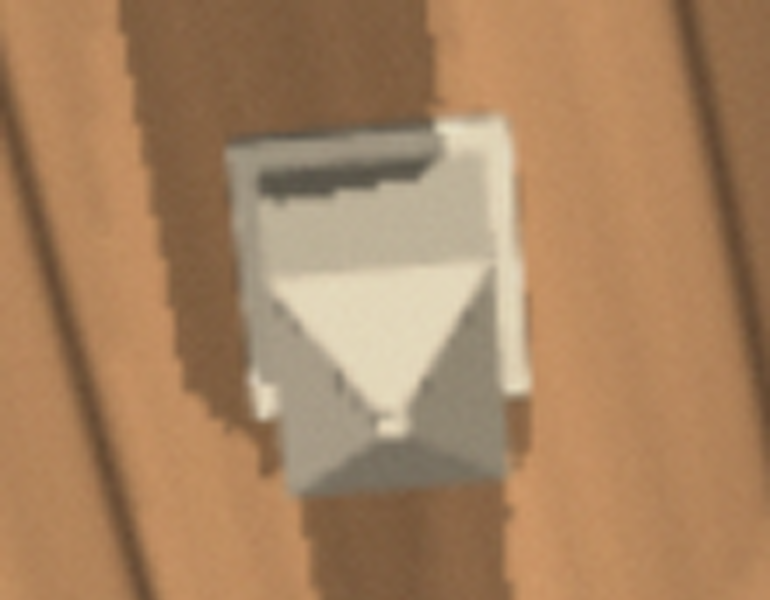

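Crop: foot corners at about (228,145), (508,118), (530,393) and (255,418), so the foot is about 5° off the tool axis. I'll turn 5° and go down to grasp.

apply_moves(
  commands=[0.2,0.05,0.65,0,0,-0.58,0,0,0.8,0,0,0,0,0,0.8,0,0,0,0,0,0.8,0,0,0,0,0,0.8,0,0,0,0,0,0.8,0,0,0,0,0,0.8,0,0,0,0,0,0.5,0,0,0,0,0,0.5,0,0,0,0,0,0,0,0,0,0,0,0,0,0,0],
)

```text
clock: 5.45
position: [0.6864, -0.1483, 0.0533]
ee_rot: [0.0, 0.997, -0.079, 0.0]
contact_force: [0.2, -0.1, -0.2]
width: 0.0853
```

apply_moves(
  commands=[0,0,0,0,0,0,0,0,0,0,0,0,0,0,0,0,0,0,0,0,0,0,0,0,0,0,0,0,0,0,0,0,0,0,0,0,0,0,0,0,0,0,0,0,0,0,0,0,0,0,0,0,0,0,0,0,0,0,0,0],
  jaw=-1,
  newtons=50,
)

```text
clock: 6.45
position: [0.6866, -0.1486, 0.0545]
ee_rot: [0.0, 0.997, -0.079, 0.001]
contact_force: [-1.7, 0.6, 5.6]
width: 0.0476
```

apply_moves(
  commands=[0,0,-0.3,0,0,0,0,0,-0.5,0,0,0,0,0,-0.5,0,0,0,0,0,0,0,0,0],
)

```text
clock: 6.85
position: [0.6881, -0.149, 0.0953]
ee_rot: [0.001, 0.997, -0.079, 0.003]
contact_force: [0.3, -0.6, -2.0]
width: 0.0469
```

Opening reads 47 mm where I expected about 34 mm. I'll look before going further.

```bash
python3 - <<'E'
from h import *
from rig import manip
import cv2
s,d=look("side","s3.png");s,e=look("scene","s4.png");s,w=look("wrist","w3.png")
print(s["width"],s["contact_force"],s["position"])
a=cv2.resize(d["frame"][130:230,190:310,::-1],(400,333),interpolation=cv2.INTER_CUBIC);b=cv2.resize(e["frame"][150:250,270:390,::-1],(400,333),interpolation=cv2.INTER_CUBIC)
c=cv2.resize(w["frame"][130:330,200:440,::-1],(320,266))
o=np.zeros((600,800,3),np.uint8);o[:333,:400]=a;o[:333,400:]=b;o[333:599,:320]=c;cv2.imwrite("pics/m3.png",o)
E
```

```text
0.04696487854271931 [ 0.51363787 -0.54016444 -2.94800123] [ 0.68642988 -0.1484543   0.09273695]
```

View pics/m3.png

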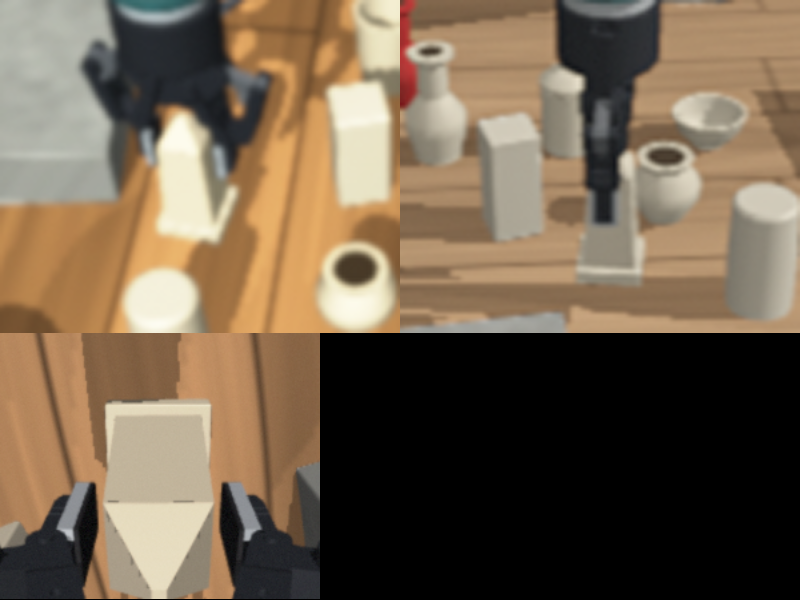

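The obelisk is off the bench: its foot is about 11 px higher in the scene view. It hangs upright between the pads and the force reads −3 N. I'll raise it and carry it over the +x end of the crate.

apply_moves(
  commands=[0,0,-0.7,0,0,0,0,0,-0.7,0,0,0,0,0,-0.7,0,0,0,0,0,-0.7,0,0,0,0,0,-0.7,0,0,0,0,0,-0.7,0,0,0,0,0,0,0,0,0],
)

```text
clock: 7.7
position: [0.6874, -0.1488, 0.2205]
ee_rot: [0.001, 0.997, -0.079, 0.003]
contact_force: [0.3, -0.2, -2.0]
width: 0.047
```

apply_moves(
  commands=[-0.1,-0.3,0,0,0,0,-0.25,-0.6,0,0,0,0,-0.33,-0.87,0,0,0,0,-0.33,-0.87,0,0,0,0,-0.33,-0.87,0,0,0,0,-0.33,-0.87,0,0,0,0,-0.33,-0.87,0,0,0,0,-0.33,-0.87,0,0,0,0,-0.33,-0.87,0,0,0,0,-0.33,-0.87,0,0,0,0,-0.33,-0.87,0,0,0,0,-0.33,-0.87,0,0,0,0,-0.33,-0.87,0,0,0,0,-0.33,-0.87,0,0,0,0,-0.25,-0.6,0,0,0,0,-0.1,-0.3,0,0,0,0,0,0,0,0,0,0,0,0,0,0,0,0],
)

```text
clock: 9.5
position: [0.6056, 0.236, 0.2172]
ee_rot: [0.001, 0.997, -0.079, -0.0]
contact_force: [0.3, -0.6, -1.1]
width: 0.0472
```

```bash
python3 - <<'E'
from h import *
import cv2
s,w=look("wrist","w4.png");s,d=look("side","s4b.png")
print(s["clock"],s["position"],s["contact_force"],s["width"],delta(s,.606,.235,.063))
o=np.hstack([w["frame"][100:400,180:480,::-1],cv2.resize(d["frame"][200:400,170:420,::-1],(375,300),interpolation=cv2.INTER_CUBIC)]);cv2.imwrite("pics/m4.png",o)
E
```

```text
9.55 [0.60587991 0.23556146 0.21736112] [ 0.0500291   0.21144365 -2.41068062] 0.04710828826952816 (array([0.01, 0.01, 5.15]), np.float64(-9.13))
```

View pics/m4.png

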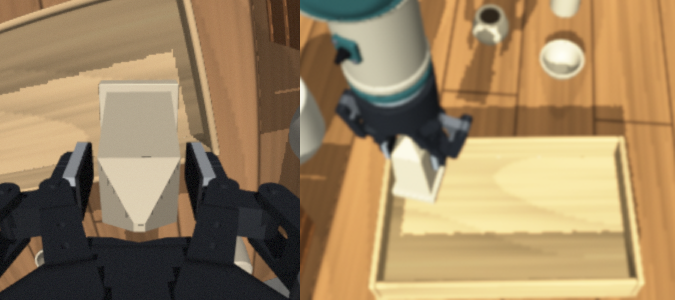

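The obelisk hangs upright and clear inside the crate's +x end. I'll lower it, the last part slowly.

apply_moves(
  commands=[0,0,0.5,0,0,0,0,0,0.7,0,0,0,0,0,0.7,0,0,0,0,0,0.7,0,0,0,0,0,0.7,0,0,0,0,0,0.6,0,0,0,0,0,0.4,0,0,0,0,0,0.3,0,0,0,0,0,0.2,0,0,0,0,0,0.1,0,0,0,0,0,0,0,0,0,0,0,0,0,0,0],
)

```text
clock: 10.8
position: [0.6066, 0.2365, 0.0715]
ee_rot: [-0.0, 0.997, -0.079, 0.001]
contact_force: [0.3, 0.1, -2.6]
width: 0.0471
```

apply_moves(
  commands=[0,0,0.05,0,0,0,0,0,0.05,0,0,0,0,0,0,0,0,0],
)

```text
clock: 11.1
position: [0.606, 0.2364, 0.0678]
ee_rot: [-0.0, 0.997, -0.079, -0.0]
contact_force: [0.3, -0.4, -2.0]
width: 0.0466
```

apply_moves(
  commands=[0,0,0.05,0,0,0,0,0,0.05,0,0,0,0,0,0,0,0,0],
)

```text
clock: 11.4
position: [0.6059, 0.2363, 0.0645]
ee_rot: [0.0, 0.997, -0.079, -0.0]
contact_force: [-0.2, -0.4, -2.8]
width: 0.0468
```

apply_moves(
  commands=[0,0,0.05,0,0,0,0,0,0.03,0,0,0,0,0,0,0,0,0],
)

```text
clock: 11.7
position: [0.6061, 0.2364, 0.0626]
ee_rot: [-0.0, 0.997, -0.079, 0.0]
contact_force: [-0.6, -0.0, -2.0]
width: 0.0468
```

apply_moves(
  commands=[0,0,0.06,0,0,0,0,0,0,0,0,0,0,0,0,0,0,0],
)

```text
clock: 12.0
position: [0.6061, 0.2364, 0.0625]
ee_rot: [-0.0, 0.997, -0.079, 0.0]
contact_force: [-3.6, -0.5, 7.2]
width: 0.0473
```

apply_moves(
  commands=[0,0,0.06,0,0,0,0,0,0,0,0,0,0,0,0,0,0,0],
)

```text
clock: 12.3
position: [0.6061, 0.2364, 0.0624]
ee_rot: [-0.0, 0.997, -0.079, 0.001]
contact_force: [-5.6, -1.4, 14.2]
width: 0.0472
```

Floor contact shows in the force. Next: release, rise, and go above the jar.

apply_moves(
  commands=[0,0,-0.06,0,0,0,0,0,0,0,0,0,0,0,0,0,0,0,0,0,0,0,0,0,0,0,0,0,0,0,0,0,-0.2,0,0,0,0,0,-0.5,0,0,0,0,0,-0.8,0,0,0,0,0,-1,0,0,0,0,0,-1,0,0,0,0,0,-1,0,0,0,0,0,-1,0,0,0],
  jaw=0.6,
)

```text
clock: 13.5
position: [0.606, 0.2363, 0.2273]
ee_rot: [-0.0, 0.997, -0.079, 0.0]
contact_force: [0.3, 0.4, -0.2]
width: 0.0682
```

apply_moves(
  commands=[-0.25,0.95,0,0,0,0,-0.25,0.95,0,0,0,0,-0.25,0.95,0,0,0,0,-0.25,0.95,0,0,0,0,-0.25,0.95,0,0,0,0,-0.25,0.95,0,0,0,0,-0.25,0.95,0,0,0,0,-0.25,0.95,0,0,0,0,-0.25,0.95,0,0,0,0,-0.25,0.95,0,0,0,0,-0.25,0.95,0,0,0,0,-0.25,0.95,0,0,0,0,-0.25,0.95,0,0,0,0,-0.25,0.95,0,0,0,0,-0.25,0.95,0,0,0,0,0,0,0,0,0,0,0,0,0,0,0,0],
  jaw=1,
)

```text
clock: 15.2
position: [0.4272, -0.1682, 0.2259]
ee_rot: [-0.0, 0.997, -0.08, 0.0]
contact_force: [-0.2, -0.4, -0.5]
width: 0.0852
```

```bash
python3 - <<'E'
from h import *
import cv2
s,w=look("wrist","w5.png");s2,d=look("side","s5.png")
print(s["clock"],s["position"],s["width"],delta(s,.430,-.167,.036))
o=np.hstack([w["frame"][0:400,120:480,::-1],cv2.resize(d["frame"][200:400,170:420,::-1],(430,400),interpolation=cv2.INTER_CUBIC)]);cv2.imwrite("pics/m5.png",o)
E
```

```text
15.2 [ 0.42724337 -0.1681926   0.22590074] 0.08521247605377655 (array([ 0.08, -0.05,  6.33]), np.float64(-9.21))
```

View pics/m5.png

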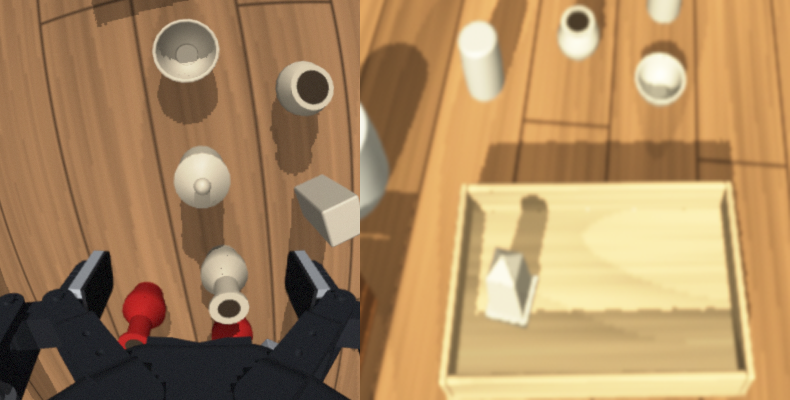

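The obelisk stands in the crate. The jar's knob is at full-image (322,186) and the white vase's mouth at (349,308).

```bash
python3 - <<'E'
from h import *
from rig import manip
s=manip.get_state();d=manip.get_image("wrist")
j=wrist(d,s,322,186,.095);v=wrist(d,s,349,308,.11)
print(j,v,delta(s,*j,.036))
E
```

```text
[ 0.43042553 -0.16462317] [ 0.43838469 -0.29261616] (array([ 0.08, -0.1 ,  6.33]), np.float64(-9.09))
```

apply_moves(
  commands=[0.1,-0.1,0.3,0,0,0,0,0,0.8,0,0,0,0,0,0.8,0,0,0,0,0,0.8,0,0,0,0,0,0.8,0,0,0,0,0,0.8,0,0,0,0,0,0.8,0,0,0,0,0,0.7,0,0,0,0,0,0.4,0,0,0,0,0,0.1,0,0,0,0,0,0,0,0,0,0,0,0,0,0,0],
)

```text
clock: 16.55
position: [0.4314, -0.1654, 0.037]
ee_rot: [0.0, 0.997, -0.079, 0.001]
contact_force: [0.6, -0.2, 0.3]
width: 0.0852
```

apply_moves(
  commands=[0,0,0,0,0,0,0,0,0,0,0,0,0,0,0,0,0,0,0,0,0,0,0,0,0,0,0,0,0,0,0,0,0,0,0,0,0,0,0,0,0,0,0,0,0,0,0,0],
  jaw=-1,
  newtons=50,
)

```text
clock: 17.35
position: [0.4311, -0.1657, 0.0376]
ee_rot: [0.0, 0.997, -0.079, 0.001]
contact_force: [-1.5, 0.2, 4.5]
width: 0.0541
```

apply_moves(
  commands=[0,0,-0.3,0,0,0,0,0,-0.5,0,0,0,0,0,-0.5,0,0,0,0,0,0,0,0,0,0,0,0,0,0,0],
)

```text
clock: 17.85
position: [0.4306, -0.1654, 0.0757]
ee_rot: [0.0, 0.997, -0.079, 0.0]
contact_force: [-0.0, 0.4, -4.0]
width: 0.054
```

Jar lifted at 54 mm opening, −4 N. Raising it and carrying it over the crate's middle.

apply_moves(
  commands=[0,0,-0.6,0,0,0,0,0,-0.8,0,0,0,0,0,-0.8,0,0,0,0,0,-0.8,0,0,0,0,0,-0.8,0,0,0,0,0,-0.6,0,0,0,0,0,0,0,0,0],
)

```text
clock: 18.55
position: [0.4318, -0.1661, 0.2089]
ee_rot: [0.001, 0.997, -0.079, 0.002]
contact_force: [0.4, -0.2, -3.3]
width: 0.0538
```

apply_moves(
  commands=[0,-0.3,0,0,0,0,0,-0.6,0,0,0,0,0.03,-0.88,0,0,0,0,0.03,-0.88,0,0,0,0,0.03,-0.88,0,0,0,0,0.03,-0.88,0,0,0,0,0.03,-0.88,0,0,0,0,0.03,-0.88,0,0,0,0,0.03,-0.88,0,0,0,0,0.03,-0.88,0,0,0,0,0.03,-0.88,0,0,0,0,0.03,-0.88,0,0,0,0,0.03,-0.88,0,0,0,0,0.03,-0.88,0,0,0,0,0.03,-0.88,0,0,0,0,0,-0.6,0,0,0,0,0,-0.3,0,0,0,0,0,0,0,0,0,0,0,0,0,0,0,0],
)

```text
clock: 20.45
position: [0.5043, 0.2242, 0.2065]
ee_rot: [0.001, 0.997, -0.079, -0.001]
contact_force: [-1.0, -0.3, -3.8]
width: 0.0538
```

```bash
python3 - <<'E'
from h import *
from rig import manip
s=manip.get_state()
print(s["position"],s["width"],s["contact_force"],delta(s,.503,.226,.052))
E
```

```text
[0.50431009 0.22421217 0.206529  ] 0.05381404748140971 [-1.01367981 -0.32312805 -3.80744869] (array([-0.04, -0.06,  5.15]), np.float64(-9.09))
```

apply_moves(
  commands=[0,-0.05,0.5,0,0,0,0,0,0.7,0,0,0,0,0,0.7,0,0,0,0,0,0.7,0,0,0,0,0,0.7,0,0,0,0,0,0.7,0,0,0,0,0,0.5,0,0,0,0,0,0.3,0,0,0,0,0,0.2,0,0,0,0,0,0.15,0,0,0,0,0,0,0,0,0,0,0,0,0,0,0],
)

```text
clock: 21.65
position: [0.5059, 0.2264, 0.0537]
ee_rot: [-0.0, 0.997, -0.079, 0.001]
contact_force: [-0.1, 0.0, -2.6]
width: 0.0538
```

apply_moves(
  commands=[0,0,0.06,0,0,0,0,0,0.05,0,0,0,0,0,0,0,0,0,0,0,0,0,0,0],
)

```text
clock: 22.05
position: [0.5054, 0.2264, 0.0499]
ee_rot: [-0.0, 0.997, -0.079, 0.0]
contact_force: [-0.6, 0.8, -3.2]
width: 0.054
```

apply_moves(
  commands=[0,0,0.05,0,0,0,0,0,0,0,0,0,0,0,0,0,0,0],
)

```text
clock: 22.35
position: [0.5054, 0.2264, 0.0482]
ee_rot: [-0.0, 0.997, -0.079, -0.0]
contact_force: [-0.3, -0.1, -2.6]
width: 0.0538
```

apply_moves(
  commands=[0,0,0.07,0,0,0,0,0,0,0,0,0,0,0,0,0,0,0],
)

```text
clock: 22.65
position: [0.5054, 0.2263, 0.0461]
ee_rot: [0.0, 0.997, -0.079, -0.0]
contact_force: [-0.3, -0.1, -3.5]
width: 0.0537
```

apply_moves(
  commands=[0,0,0.05,0,0,0,0,0,0,0,0,0,0,0,0,0,0,0],
)

```text
clock: 22.95
position: [0.5056, 0.2267, 0.0457]
ee_rot: [-0.0, 0.997, -0.079, 0.0]
contact_force: [-2.9, -0.4, 6.4]
width: 0.0534
```

apply_moves(
  commands=[0,0,0,0,0,0,0,0,0,0,0,0,0,0,0,0,0,0,0,0,0,0,0,0,0,0,-0.2,0,0,0,0,0,-0.5,0,0,0,0,0,-0.8,0,0,0,0,0,-1,0,0,0,0,0,-1,0,0,0,0,0,-1,0,0,0,0,0,-1,0,0,0,0,0,-0.4,0,0,0],
  jaw=0.6,
)

```text
clock: 24.15
position: [0.5069, 0.2268, 0.2252]
ee_rot: [-0.001, 0.997, -0.079, 0.003]
contact_force: [0.5, -0.1, 1.4]
width: 0.0687
```

apply_moves(
  commands=[0.03,0.96,0,0,0,0,0.03,0.96,0,0,0,0,0.03,0.96,0,0,0,0,0.03,0.96,0,0,0,0,0.03,0.96,0,0,0,0,0.03,0.96,0,0,0,0,0.03,0.96,0,0,0,0,0.03,0.96,0,0,0,0,0.03,0.96,0,0,0,0,0.03,0.96,0,0,0,0,0.03,0.96,0,0,0,0,0.03,0.96,0,0,0,0,0.03,0.96,0,0,0,0,0.03,0.96,0,0,0,0,0.03,0.96,0,0,0,0,0.03,0.96,0,0,0,0,0.03,0.96,0,0,0,0,0,0.7,0,0,0,0,0,0,0,0,0,0,0,0,0,0,0,0],
  jaw=1,
)

```text
clock: 26.15
position: [0.4392, -0.2799, 0.2209]
ee_rot: [-0.001, 0.997, -0.08, -0.001]
contact_force: [-0.3, -0.1, -0.0]
width: 0.0855
```

```bash
python3 - <<'E'
from h import *
import cv2
s,w=look("wrist","w6.png");s2,d=look("side","s6.png")
print(s["clock"],s["position"],s["width"],delta(s,.4385,-.2926,.061))
o=np.hstack([w["frame"][0:400,140:500,::-1],cv2.resize(d["frame"][200:400,170:420,::-1],(430,400),interpolation=cv2.INTER_CUBIC)]);cv2.imwrite("pics/m6.png",o)
E
```

```text
26.15 [ 0.43922173 -0.27987156  0.2208743 ] 0.08549582265588715 (array([0.05, 0.43, 5.33]), np.float64(-9.18))
```

View pics/m6.png

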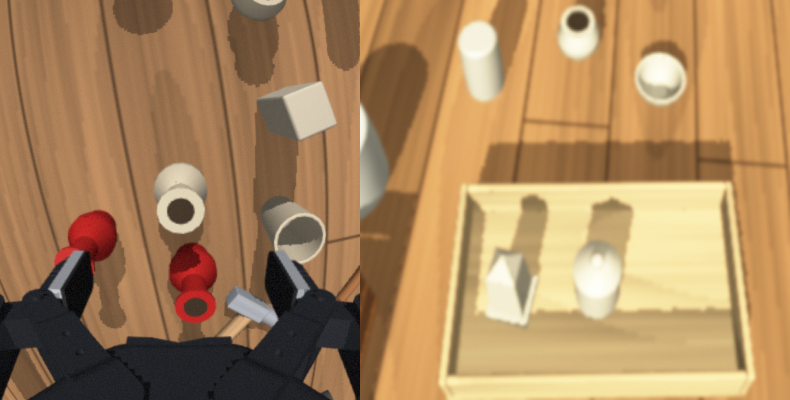

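The jar and the obelisk stand in the crate. The white vase's mouth is at full-image (321,211); the red ones are behind it and to its left.

```bash
python3 - <<'E'
from h import *
from rig import manip
s=manip.get_state();d=manip.get_image("wrist")
v=wrist(d,s,321,211,.11);print(v,delta(s,*v,.061))
E
```

```text
[ 0.43850635 -0.29337279] (array([0.05, 0.48, 5.34]), np.float64(-9.08))
```

apply_moves(
  commands=[0.05,0.45,0,0,0,0,0,0,0.5,0,0,0,0,0,0.7,0,0,0,0,0,0.7,0,0,0,0,0,0.7,0,0,0,0,0,0.7,0,0,0,0,0,0.7,0,0,0,0,0,0.7,0,0,0,0,0,0.5,0,0,0,0,0,0.1,0,0,0,0,0,0,0,0,0,0,0,0,0,0,0],
)

```text
clock: 27.5
position: [0.4397, -0.2945, 0.0635]
ee_rot: [0.001, 0.997, -0.079, 0.001]
contact_force: [0.4, 0.1, -0.7]
width: 0.0849
```

apply_moves(
  commands=[0,0,0,0,0,0,0,0,0,0,0,0,0,0,0,0,0,0,0,0,0,0,0,0,0,0,0,0,0,0,0,0,0,0,0,0,0,0,0,0,0,0,0,0,0,0,0,0,0,0,0,0,0,0,0,0,0,0,0,0],
  jaw=-1,
  newtons=50,
)

```text
clock: 28.5
position: [0.4393, -0.2941, 0.0633]
ee_rot: [0.0, 0.997, -0.079, 0.0]
contact_force: [-2.1, -0.4, 6.1]
width: 0.0365
```

apply_moves(
  commands=[0,0,-0.3,0,0,0,0,0,-0.5,0,0,0,0,0,-0.5,0,0,0,0,0,0,0,0,0,0,0,0,0,0,0],
)

```text
clock: 29.0
position: [0.4389, -0.2936, 0.1015]
ee_rot: [-0.0, 0.997, -0.079, -0.0]
contact_force: [0.6, 0.1, -2.4]
width: 0.0369
```

apply_moves(
  commands=[0,0,-0.6,0,0,0,0,0,-0.8,0,0,0,0,0,-0.8,0,0,0,0,0,-0.8,0,0,0,0,0,-0.8,0,0,0,0,0,-0.6,0,0,0,0,0,0,0,0,0],
)

```text
clock: 29.7
position: [0.4399, -0.2946, 0.2351]
ee_rot: [0.001, 0.997, -0.079, 0.001]
contact_force: [-0.3, -0.9, -2.2]
width: 0.036
```

apply_moves(
  commands=[-0.07,-0.3,0,0,0,0,-0.07,-0.6,0,0,0,0,-0.22,-0.93,0,0,0,0,-0.22,-0.93,0,0,0,0,-0.22,-0.93,0,0,0,0,-0.22,-0.93,0,0,0,0,-0.22,-0.93,0,0,0,0,-0.22,-0.93,0,0,0,0,-0.22,-0.93,0,0,0,0,-0.22,-0.93,0,0,0,0,-0.22,-0.93,0,0,0,0,-0.22,-0.93,0,0,0,0,-0.22,-0.93,0,0,0,0,-0.22,-0.93,0,0,0,0,-0.22,-0.93,0,0,0,0,-0.22,-0.93,0,0,0,0,-0.22,-0.93,0,0,0,0,-0.22,-0.93,0,0,0,0,-0.07,-0.6,0,0,0,0,-0.07,-0.3,0,0,0,0],
)

```text
clock: 31.7
position: [0.4035, 0.2202, 0.2323]
ee_rot: [0.0, 0.997, -0.078, -0.002]
contact_force: [0.1, -0.2, -1.9]
width: 0.0364
```

apply_moves(
  commands=[0,0,0,0,0,0,0,0,0,0,0,0,0,0,0,0,0,0],
)

```text
clock: 32.0
position: [0.4054, 0.2175, 0.2335]
ee_rot: [0.0, 0.997, -0.08, -0.0]
contact_force: [0.8, -0.6, -2.4]
width: 0.0367
```

```bash
python3 - <<'E'
from h import *
from rig import manip
s=manip.get_state()
print(s["position"],s["width"],s["contact_force"],delta(s,.405,.217,.078))
E
```

```text
[0.40535051 0.21749262 0.23346735] 0.036675771639675975 [ 0.7899552  -0.638587   -2.42587609] (array([-0.01,  0.01,  5.18]), np.float64(-9.16))
```

apply_moves(
  commands=[0,0,0.5,0,0,0,0,0,0.7,0,0,0,0,0,0.7,0,0,0,0,0,0.7,0,0,0,0,0,0.7,0,0,0,0,0,0.7,0,0,0,0,0,0.6,0,0,0,0,0,0.3,0,0,0,0,0,0.2,0,0,0,0,0,0.1,0,0,0,0,0,0,0,0,0,0,0,0,0,0,0],
)

```text
clock: 33.2
position: [0.4063, 0.2185, 0.0783]
ee_rot: [-0.0, 0.997, -0.079, 0.001]
contact_force: [0.2, -0.4, -2.6]
width: 0.0363
```

apply_moves(
  commands=[0,0,0.05,0,0,0,0,0,0.03,0,0,0,0,0,0,0,0,0,0,0,0,0,0,0],
)

```text
clock: 33.6
position: [0.4057, 0.2184, 0.0754]
ee_rot: [-0.0, 0.997, -0.079, 0.0]
contact_force: [-0.4, 0.7, -1.9]
width: 0.0369
```

apply_moves(
  commands=[0,0,0.06,0,0,0,0,0,0,0,0,0,0,0,0,0,0,0],
)

```text
clock: 33.9
position: [0.4056, 0.2183, 0.0734]
ee_rot: [-0.0, 0.997, -0.079, -0.0]
contact_force: [-0.1, 0.2, -2.4]
width: 0.0364
```

apply_moves(
  commands=[0,0,0.06,0,0,0,0,0,0,0,0,0,0,0,0,0,0,0],
)

```text
clock: 34.2
position: [0.4056, 0.2183, 0.0716]
ee_rot: [-0.0, 0.997, -0.079, -0.0]
contact_force: [-0.1, 0.2, -2.0]
width: 0.0367
```

apply_moves(
  commands=[0,0,0.05,0,0,0,0,0,0,0,0,0,0,0,0,0,0,0],
)

```text
clock: 34.5
position: [0.406, 0.2187, 0.0713]
ee_rot: [-0.0, 0.997, -0.079, 0.0]
contact_force: [-1.9, -0.3, 6.4]
width: 0.0368
```

apply_moves(
  commands=[0,0,0,0,0,0,0,0,0,0,0,0,0,0,0,0,0,0,0,0,0,0,0,0,0,0,0,0,0,0,0,0,-0.2,0,0,0,0,0,-0.4,0,0,0,0,0,-0.7,0,0,0,0,0,-0.9,0,0,0,0,0,-0.9,0,0,0,0,0,-0.9,0,0,0,0,0,-0.9,0,0,0,0,0,-0.5,0,0,0],
  jaw=0.5,
)

```text
clock: 35.8
position: [0.4066, 0.2186, 0.235]
ee_rot: [-0.001, 0.997, -0.079, 0.002]
contact_force: [0.5, 0.3, 0.3]
width: 0.0645
```

apply_moves(
  commands=[0,-0.8,0,0,0,0,0,-0.8,0,0,0,0,0,-0.8,0,0,0,0,0,-0.8,0,0,0,0,0,-0.8,0,0,0,0,0,-0.8,0,0,0,0,0,0,0,0,0,0,0,0,0,0,0,0],
)

```text
clock: 36.6
position: [0.4282, 0.3602, 0.2321]
ee_rot: [0.001, 0.997, -0.079, -0.0]
contact_force: [-0.7, -0.2, -0.6]
width: 0.0641
```

```bash
python3 - <<'E'
from h import *
import cv2
s,w=look("scene","s8.png");s2,d=look("side","s7.png")
print(s["clock"],s["position"],s["contact_force"])
o=np.hstack([cv2.resize(w["frame"][130:260,230:530,::-1],(400,173)),cv2.resize(d["frame"][100:400,170:420,::-1],(400,480))[:173]])
o=cv2.resize(d["frame"][100:400,170:420,::-1],(500,600),interpolation=cv2.INTER_CUBIC)
p=np.zeros((600,800,3),np.uint8);p[:,:500]=o;p[:300,500:]=w["frame"][100:400,260:560,::-1];cv2.imwrite("pics/m7.png",p)
E
```

```text
36.6 [0.42817304 0.36022459 0.23210142] [-0.7066114  -0.18331092 -0.55407257]
```

View pics/m7.png

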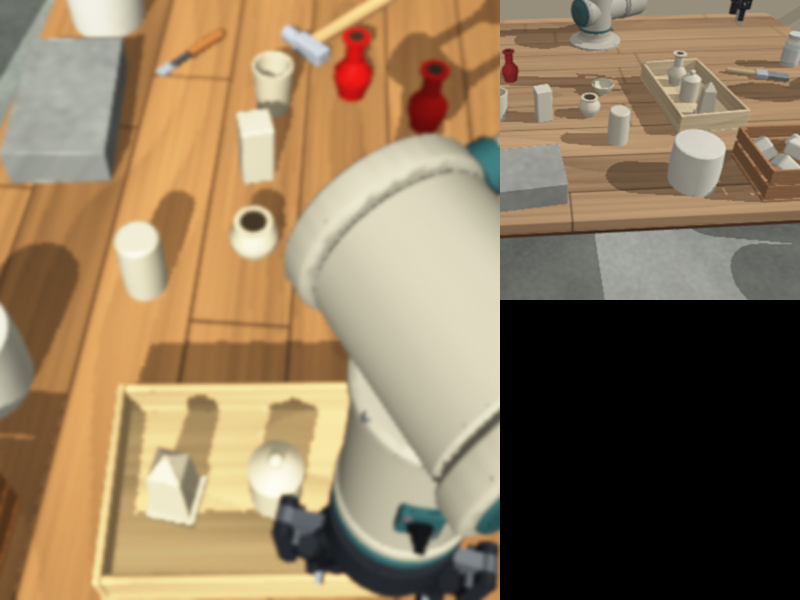

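All three pieces stand upright in the crate. In the scene view the vase, jar and obelisk are in a row, and the bystanders and red vases look unmoved. The gripper is clear, so I'll hand in.

```bash
python3 -c "
from rig import manip
print(manip.sign_off(),manip.get_state()['clock'])"
```

```text
the job is handed in; nothing more can be done
the job is handed in; nothing more can be done
```

The obelisk, jar and vase are standing upright in a row on the crate floor, about 100 mm apart along its long side. Each was lowered until the wrist force showed contact with the floor, then released. I handed the job in shortly after the last reading of 36.6 s, within the 69 s limit.

- **Last check:** The final side and scene views showed all three standing and the gripper clear of everything, with a contact force of about 1 N, which is noise. In those views the arm hid the bowl and vase from the side camera, so I saw them only in the small scene picture. The bystanders looked unmoved by eye; I did not measure their positions again.
- **Disagreement:** When the jaws closed, they read 47 mm on the obelisk (about 34 mm expected) and 37 mm on the vase neck (28 mm expected). I did not find the cause. Both pieces were held and set down without trouble, and the jar read the expected 54 mm.
- **Crate position:** The side and scene cameras put the crate's centre about 2 cm apart. I used the close wrist-camera measurement instead, (0.506, 0.226) m, which agreed with the side view to a few millimetres.

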